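# Hold the optical cell in the lamp unit's light path

## Task

Turn the captive hex nut on the small stand about a quarter turn, anticlockwise seen from above, so that its keeper arm swings off the foot of the glass cell. Then take the cell by its two frosted, ribbed faces only - no finger may touch a clear window - lift it out and hold it still and upright, clear of everything, midway between the two lens tubes of the lamp unit, its middle on the light path and its clear windows facing the tubes, without knocking the unit. Finish while still holding it there: do not put it down or let go; leave the keeper open and the loose things on the bench where they are.

Things in the scene. Friction and masses are not known exactly. Their poses are not given: they have to be found in the camera images.
- keeper (a joint): angle of the captive hex nut with its keeper arm, rad: near 0 (start 0 to 0.3) the arm lies over the cell's foot and blocks it; it grows anticlockwise seen from above to a stop at 1.65; from 0.8 on the arm is clear of the foot. Stays where it is left; light friction, about 0.06 N m
- keeper_nut (a point): steel hex nut, 26 mm across flats: point on its upright axis, half-way up; hex from 22 mm below to 22 above it. Frame turns with the nut: y along the keeper arm (14 mm wide, tip 53 mm from the axis, top 24 mm below this point), x normal to one pair of flats. The cell stands on the arm's starting side, its body from 55 mm off the axis, reaching 7 mm above the nut's top
- stand: aluminium stand, 85 x 165 x 24 mm, fixed to the bench; origin at the centre of its underside. The cell's pocket (8 mm deep) is centred at y = +35 mm and the nut's axis at y = -35 mm of its frame. The cell stands with its axes along the stand's
- cell_center (a point): centre of the glass cell, half-way up; upright, 76 mm tall, 0.1 to 0.25 kg. Frosted ribbed faces look to +x and -x, 42 mm apart, 28 mm wide (y), from 24 mm below to 32 above this point; clear windows look to +y and -y, 26 mm apart, set back 1 mm. Black foot 42 (x) x 56 (y) x 14 mm, 8 mm deep in the stand's pocket with 1.5 mm play; cap 42 x 30 x 6 mm. Half-turn symmetric
- frosted_a: frosted plate of the cell on its +x side, 28 x 56 mm, 5 mm thick; origin at the plate's centre
- frosted_b: frosted plate of the cell on its -x side, 28 x 56 mm, 5 mm thick; origin at the plate's centre
- window_a: clear window of the cell on its +y side, 32 x 56 mm; origin at its centre; not to be touched by the fingers
- window_b: clear window of the cell on its -y side, 32 x 56 mm; origin at its centre; not to be touched by the fingers
- cell: the whole glass cell; origin at the centre of its underside, 38 mm below cell_center, same axes
- lamp_unit: lamp unit fixed to the bench: dark rail 85 x 275 x 18 mm with two grey houses, 140 mm tall, one at each end along its y axis, whose black lens tubes (34 mm across, axis 115 mm above the bench) face each other over a gap of 88 mm; origin at the centre of its underside, below the middle of the gap
- beam (a point): middle of the gap, on the light path, 115 mm above the bench; its y axis is the direction of the light path, z is up. The clear space to the rail below is 94 mm
- fitting: loose hose fitting, about 29 x 51 x 25 mm, bystander; origin under its centre
- bearing: loose ball bearing, 42 mm across, 12 mm high, bystander; origin under its centre
- spanner: loose spanner, 210 mm long, bystander; origin under its centre
- clamp: loose steel pipe clamp, 62 x 80 x 24 mm, bystander; origin under its centre
There are look-alikes about, which are no part of the job. What is shaped like the cell but green, red or turquoise is not meant.

How it is judged:
On the way, in this order (a step that is already met when the one before it is completed fails the run):
1. the keeper arm is turned clear of the cell's foot while the cell stands in its pocket (value of joint keeper above 0.9 rad and distance of cell_center from where it was at the start of the episode below 0.012 m), for 0.2 s.
2. the cell is lifted out of the stand by its frosted faces (contact force between the fingers and frosted_a above 0.5 N and contact force between the fingers and frosted_b above 0.5 N and height (world z) of cell_center above 0.075 m and contact force between cell and stand below 0.05 N), for 0.2 s.
At the end, for the whole second after the job is handed in: Fingers grip both frosted faces; the cell is still and off everything else, its centre within 7 mm sideways and 8 mm in height of the light path and 18 mm of mid-gap, upright within 0.12 rad, windows square to the path within 0.15 rad; keeper over 0.8 rad (contact force between the fingers and frosted_a above 0.5 N and contact force between the fingers and frosted_b above 0.5 N and x of cell_center in the frame of beam between -0.007 and 0.007 m and z of cell_center in the frame of beam between -0.008 and 0.008 m and y of cell_center in the frame of beam between -0.018 and 0.018 m and angle between the y axis of cell and the y axis of beam, either way round below 0.15 rad and angle between cell's own z axis and vertical below 0.12 rad and linear speed of cell below 0.02 m/s and contact force between cell and lamp_unit below 0.05 N and contact force between cell and stand below 0.05 N and value of joint keeper above 0.8 rad); the arm keeps its last pose, push and grip.
It fails at once if a finger touched a clear window of the cell (contact force between the fingers and window_a above 0.5 N or contact force between the fingers and window_b above 0.5 N).
It fails at once if the cell or the arm was knocked against the lamp unit (contact force between cell and lamp_unit above 5 N or contact force between the arm and lamp_unit above 10 N).
It fails at once if the cell was tipped over (angle between cell's own z axis and vertical above 0.7 rad).
It fails at once if a loose thing on the bench was shoved away (distance of any of fitting, bearing, spanner, clamp from where it was at the start of the episode above 0.03 m).
It also fails if it takes over 54 s, if anything falls off the work surface, if the arm or the gripper's body presses on something with over 40 N, if the wrist force passes 120 N, or if a joint passes its speed limit or range.

## Robot

A 6-joint arm with a two-finger parallel gripper is mounted at the origin on a cart in front of the work surface, level with it; the furniture and walls round the work are solid. World frame = base frame: x ahead of the robot, y to its left, z up, the work surface at z = 0. Lengths are in m, angles in rad, forces in N, time in s.
With the tool pointing down it reaches from about 0.3 to 0.875 m from the base axis. Payload 6.4 kg.
Tool frame: the origin (TCP) lies between the finger pads; the fingertips stand 11 mm ahead of it and the grasp point (between the pads) lies 8 mm behind it; z points along the fingers, y is the line along which they close (so a half turn about z gives the same grasp; the last joint's range is limited). The gripper opens to 88 mm and grips with 3 to 60 N. Pads are 18 mm wide; open, the fingers measure 123 mm over their backs; the gripper's body (75 mm by 187 mm) begins 45 mm behind the grasp point.
Start: joints at [-1.313, 0.181, 1.607, -0, 1.354, -0.206], TCP at [0.257, -0.514, 0.25] pointing down, gripper open.
Joint ranges: [-2.99, 2.99], [-0.89, 2.07], [0.3, 2.58], [-1.14, 4.28], [0, 2.63], [-3.12, 3.12]. Speed limits (rad/s): [2.57, 2.57, 3.01, 3.14, 3.14, 3.14].

## Interface

Orientations are given as [roll, pitch, yaw] about the fixed x, y, z axes, in that order (R = Rz(yaw) Ry(pitch) Rx(roll)).
In Python, from workcell import ctrl, jaws, solver, vision gives the robot as it stands. Calls block until the motion is done:
- ctrl.move_to(position, orientation): joint-space move of the TCP to a pose.
- ctrl.line_to(position, feed=0.15, rotation=None): straight line of the TCP; rotation=None keeps the orientation; feed is the mean speed in m/s.
- ctrl.goto_joints(angles): joint-space move.
- jaws.set_gripper(opening, squeeze=None): finger opening in m; squeeze is the grip in N (None keeps the last); returns when the fingers have stopped.
- ctrl.dwell(seconds).
- solver.inverse_kinematics(position, orientation): joint angles nearest the present ones, or None.
- vision.grab_frame(name): name is "scene" or "top" or "wrist"; returns a dict with "frame" (400x640x3 uint8, red, green, blue), "fx", "fy", "cx", "cy" (pixels), "R" (3x3) and "t" (3): a world point X has camera coordinates R X + t. Camera axes: x right, y down, z forward; pixel columns grow to the right and rows downward; lengths in m; the calibration is good to about 2 mm. A picture is of the moment at which its call begins. There is no depth.
A pose or a line that the arm cannot do raises ctrl.Unreachable and nothing moves.
- ctrl.finish_job(): hands the job in; it is judged then, once.
Readings, each from a call of its own:
- ctrl.get_clock(): time.
- ctrl.get_joint_pos(): joint angles.
- ctrl.get_qvel(): joint speeds.
- ctrl.get_joint_efforts(): joint torques, N m.
- ctrl.get_tool_pos(): TCP position.
- ctrl.get_orientation(): TCP orientation.
- ctrl.get_wrist_force(): force on the tool from outside, world axes, zero at the start.
- ctrl.get_ft_torque(): the same for the moment, N m.
- ctrl.get_finger_gap(): finger opening in m.
- ctrl.get_gripper_force(): force on a finger pad.
Only numpy, scipy, OpenCV 4.12 (cv2) and the standard library are available. Lean on these libraries where they do the work, as an engineer would, in place of code of your own. Each camera call takes 0.05 s, during which the arm holds its last target. There are 200 camera calls.

## Working session

There is one attempt and no reset: what is moved stays moved. The work goes in short steps, each a Python script; the robot and the scene stay as the last script left them, time stands still between calls to the robot, and variables do not carry over. Pictures are saved under pics/ and viewed, at most 10 in all, crops included, and the job is handed in when it is done.

```bash
mkdir -p pics; ls; python3 - <<'E'
from workcell import ctrl, jaws, solver, vision
import cv2, pickle
for n in ["scene","top","wrist"]:
    f=vision.grab_frame(n); pickle.dump(f,open(f"pics/{n}0.pkl","wb"))
    cv2.imwrite(f"pics/{n}0.png",f["frame"][:,:,::-1])
    print(n,f["fx"],f["cx"],f["cy"],(-f["R"].T@f["t"]).round(3),f["R"].round(2).tolist())
print(ctrl.get_clock())
E
```

```text
pics
scene 433.71450526936337 313.9490315385661 196.13767666147737 [-0.236 -0.46   0.558] [[0.47, -0.88, 0.03], [-0.37, -0.23, -0.9], [0.8, 0.42, -0.43]]
top 413.55780097756093 320.7486682066927 199.21824958641727 [ 0.307 -0.031  1.249] [[0.12, -0.99, 0.0], [-0.97, -0.12, -0.21], [0.21, 0.02, -0.98]]
wrist 292.6084268159825 317.0174544622069 203.82133990993788 [ 0.316 -0.485  0.384] [[0.45, -0.89, -0.0], [-0.86, -0.43, 0.25], [-0.23, -0.11, -0.97]]
0.15
```

View pics/scene0.png

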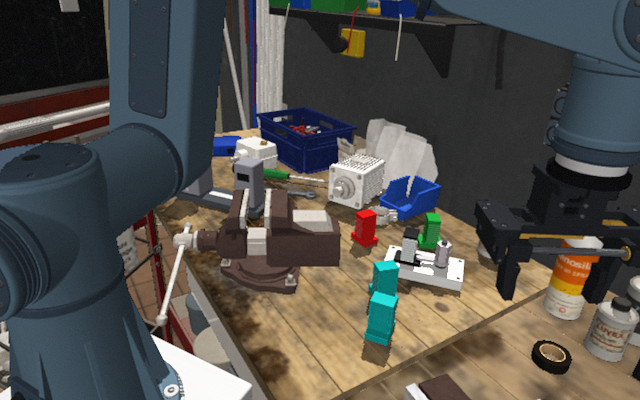

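View pics/top0.png

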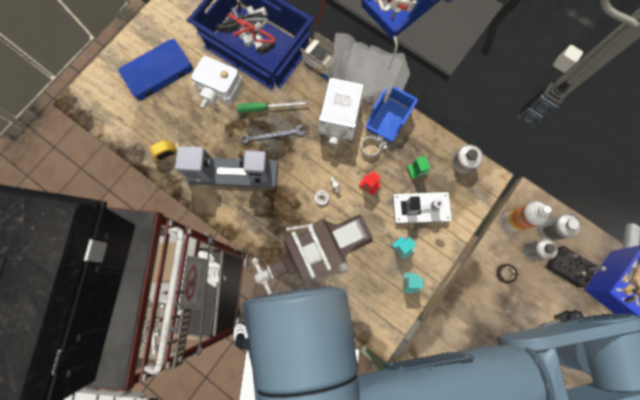

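The top view shows the white stand at (422,208), with a dark-capped cell at about (410,204) and the nut at about (437,204). The lamp unit is at (227,168). Possible mix-ups for the cell are red (371,182), green (419,167), and turquoise (404,246) and (413,284). By the description, I choose the uncoloured one on the stand at (410,204), and I'll check it in a close crop.

```bash
cat > h.py <<'E'
import numpy as np, cv2, pickle
def ld(n): return pickle.load(open(f"pics/{n}.pkl","rb"))
def ray(f,uv):
    d=np.array([(uv[0]-f["cx"])/f["fx"],(uv[1]-f["cy"])/f["fy"],1.])
    return -f["R"].T@f["t"], f["R"].T@d
def onz(f,uv,z):
    c,d=ray(f,uv); return c+d*(z-c[2])/d[2]
def tri(obs):
    A=np.zeros((3,3));b=np.zeros(3)
    for f,uv in obs:
        c,d=ray(f,uv); d=d/np.linalg.norm(d); P=np.eye(3)-np.outer(d,d); A+=P;b+=P@c
    X=np.linalg.solve(A,b)
    return X,[np.linalg.norm(np.cross(X-ray(f,uv)[0],ray(f,uv)[1]/np.linalg.norm(ray(f,uv)[1]))) for f,uv in obs]
def proj(f,X):
    p=f["R"]@np.asarray(X)+f["t"]; return np.array([f["fx"]*p[0]/p[2]+f["cx"],f["fy"]*p[1]/p[2]+f["cy"]])
def snap(n,name):
    from workcell import vision
    f=vision.grab_frame(n); pickle.dump(f,open(f"pics/{name}.pkl","wb"))
    cv2.imwrite(f"pics/{name}.png",f["frame"][:,:,::-1]); return f
E
python3 - <<'E'
from h import *
s,t=ld("scene0"),ld("top0")
I=cv2.INTER_CUBIC
a=cv2.resize(t["frame"][180:235,385:460],(400,293),interpolation=I)
b=cv2.resize(t["frame"][140:195,165:290],(400,176),interpolation=I)
c=cv2.resize(s["frame"][215:300,370:480],(388,300),interpolation=I)
d=cv2.resize(s["frame"][140:215,160:310],(400,200),interpolation=I)
im=np.zeros((600,800,3),np.uint8); im[:293,:400]=a; im[:176,400:]=b; im[300:,:388]=c; im[300:500,400:]=d
cv2.imwrite("pics/crop1.png",im[:,:,::-1])
# rough: stand at z=.024
for uv in [(394,195),(449,192),(451,221),(396,224)]: print("stand",onz(t,uv,.024).round(3))
print("cell cap",onz(t,(410,204),.092).round(3),"nut",onz(t,(437,204),.07).round(3))
for uv in [(193,160),(256,160)]: print("house",onz(t,uv,.14).round(3))
E
```

```text
stand [ 0.609 -0.22   0.024]
stand [ 0.638 -0.386  0.024]
stand [ 0.55  -0.396  0.024]
stand [ 0.521 -0.233  0.024]
cell cap [ 0.571 -0.257  0.092] nut [ 0.586 -0.34   0.07 ]
house [0.613 0.365 0.14 ]
house [0.634 0.19  0.14 ]
```

View pics/crop1.png

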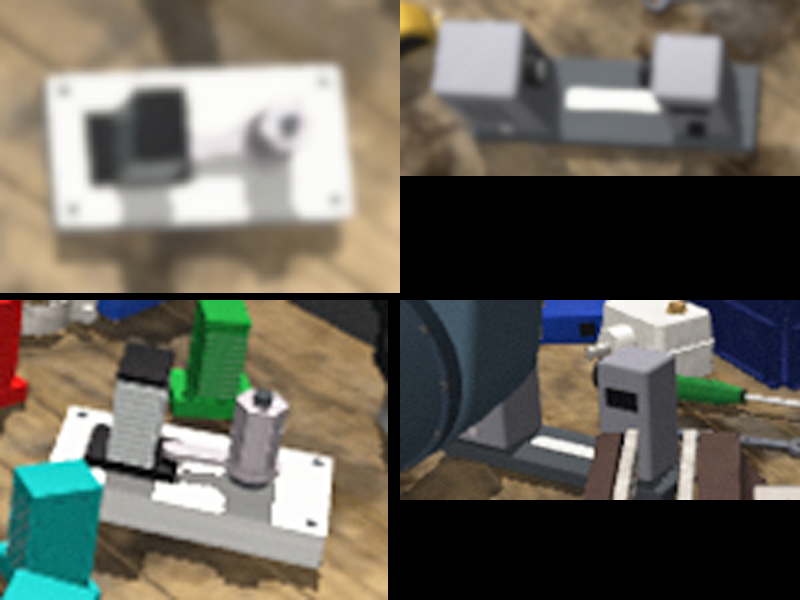

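The crop confirms it. The black-capped glass cell stands on the white stand with the keeper arm running from the nut towards it, and a coloured cell never stands on the stand. Next come close wrist views from several places over the stand and the lamp.

```bash
python3 - <<'E'
from h import *
from workcell import ctrl, solver
print(ctrl.get_orientation())
for y in [.175+np.pi/2,.175-np.pi/2]:
    for p in [(.57,-.30,.30),(.586,-.34,.07),(.62,.28,.14)]:
        q=solver.inverse_kinematics(p,[np.pi,0,y]); print(round(y,2),p,None if q is None else np.round(q,2))
ctrl.move_to([.57,-.25,.30],[np.pi,0,.175+np.pi/2]); snap("wrist","w1")
ctrl.line_to([.57,-.38,.30]); f=snap("wrist","w2"); print((-f["R"].T@f["t"]).round(3), ctrl.get_clock())
a,b=[cv2.imread(f"pics/w{i}.png") for i in (1,2)]
for n,p in (("cell",(.57,-.26,.09)),("nut",(.586,-.34,.085))): print(n,proj(ld("w1"),p).round(),proj(ld("w2"),p).round())
cv2.imwrite("pics/w12.png",cv2.resize(np.vstack([a,b]),(640,800))[:, :] if 0 else np.vstack([a[50:350],b[50:350]]))
E
```

```text
[-3.14029029e+00 -2.86649306e-04  4.63810120e-01]
1.75 (0.57, -0.3, 0.3) [-0.67  0.3   1.36  0.    1.48 -0.84]
1.75 (0.586, -0.34, 0.07) [-0.7   0.59  1.44  0.    1.11 -0.88]
1.75 (0.62, 0.28, 0.14) [ 0.25  0.51  1.4  -0.    1.23  0.08]
-1.4 (0.57, -0.3, 0.3) [-0.67  0.3   1.36 -0.    1.48  2.3 ]
-1.4 (0.586, -0.34, 0.07) [-0.7   0.59  1.44 -0.    1.11  2.27]
-1.4 (0.62, 0.28, 0.14) [ 0.25  0.51  1.4  -0.    1.23 -3.07]
[ 0.559 -0.315  0.435] 2.7917
cell [316. 191.] [335.  78.]
nut [317. 252.] [335. 153.]
```

View pics/w12.png

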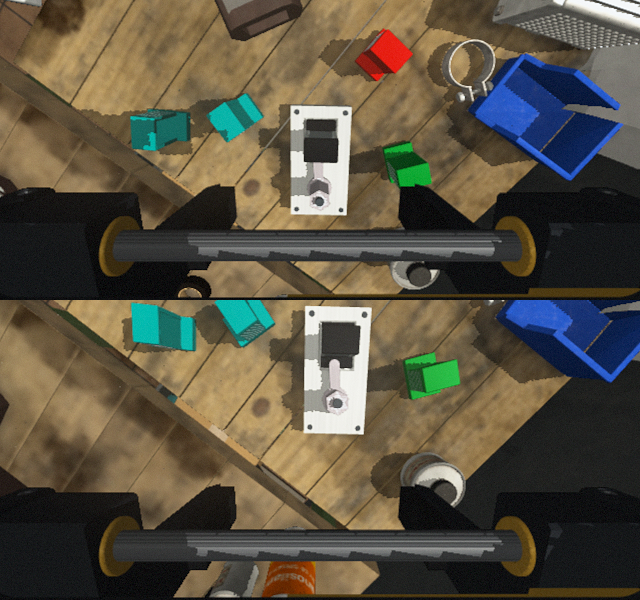

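The two wrist views agree. In w1 the stand is at (321,210), the cap at (321,198) and the nut at (319,250). In w2 the stand is at (336,120), the cap at (340,90) and the nut at (337,153). Next I measure the corners.

```bash
python3 - <<'E'
from h import *
C={}
for n,(x0,y0,x1,y1) in (("w1",(275,145,370,275)),("w2",(290,50,385,190))):
    f=ld(n); im=f["frame"][y0:y1,x0:x1]; h=cv2.cvtColor(im,cv2.COLOR_RGB2HSV)
    m=((h[...,1]<40)&(h[...,2]>200)).astype(np.uint8)
    cs,_=cv2.findContours(m,cv2.RETR_EXTERNAL,2); c=max(cs,key=cv2.contourArea)
    hull=cv2.convexHull(c); r=cv2.minAreaRect(hull)
    P=cv2.boxPoints(r)+[x0,y0]; P=P[np.argsort(np.arctan2(*(P-P.mean(0)).T[::-1]))]
    C[n]=P; print(n,P.round(1).tolist())
    W=[onz(f,p,.024) for p in P]; print("sizes",[np.linalg.norm(W[i]-W[i-1]).round(4) for i in range(4)], np.mean(W,0).round(4))
    big=cv2.resize(im[:,:,::-1],None,fx=4.2,fy=4.2,interpolation=cv2.INTER_CUBIC); cv2.imwrite(f"pics/{n}c.png",big)
f1,f2=ld("w1"),ld("w2")
T=[tri([(f1,a),(f2,b)]) for a,b in zip(C["w1"],C["w2"])]
for X,e in T: print(X.round(4),np.round(e,4))
a,b=[cv2.imread(f"pics/{n}c.png") for n in("w1","w2")]
o=np.zeros((600,800,3),np.uint8);o[:a.shape[0],:a.shape[1]]=a;o[:b.shape[0],400:400+b.shape[1]]=b;cv2.imwrite("pics/crop2.png",o)
print(a.shape,b.shape)
E
```

```text
w1 [[291.0, 156.0], [351.0, 156.0], [351.0, 264.0], [291.0, 264.0]]
sizes [np.float64(0.1643), np.float64(0.0835), np.float64(0.1644), np.float64(0.0921)] [ 0.5856 -0.3051  0.024 ]
w2 [[305.0, 55.8], [371.0, 56.4], [369.8, 183.4], [303.8, 182.8]]
sizes [np.float64(0.1652), np.float64(0.0847), np.float64(0.1655), np.float64(0.0942)] [ 0.5859 -0.305   0.024 ]
[ 0.5297 -0.2312  0.0261] [0.0005 0.0005]
[ 0.6122 -0.2169  0.0252] [0.0001 0.0001]
[ 0.6466 -0.3785  0.0232] [0.001 0.001]
[ 0.5547 -0.3941  0.0237] [0.0001 0.0001]
(546, 399, 3) (588, 399, 3)
```

View pics/crop2.png

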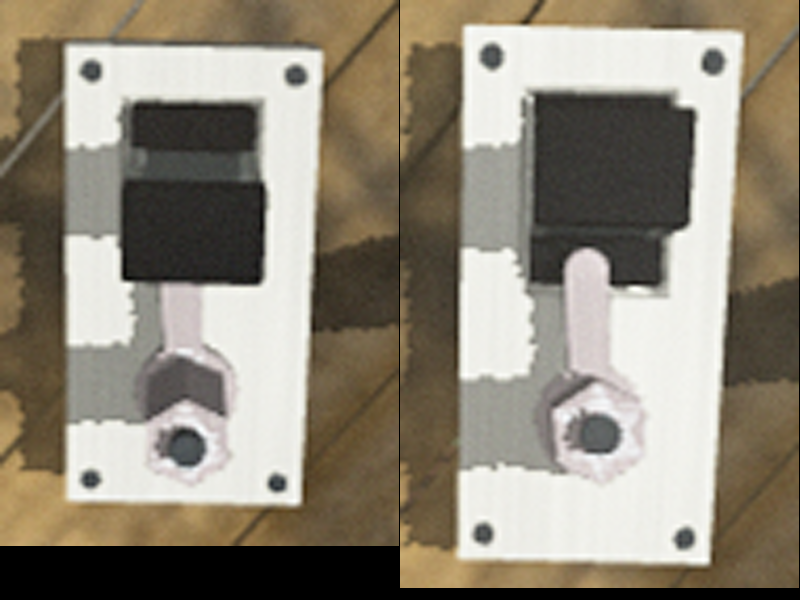

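The crop shows four screws on the stand, the cap's top corners, the stud on the nut's top and the tip of the keeper arm, at about (187,260) in the right crop. I triangulate these next.

```bash
python3 - <<'E'
from h import *
f1,f2=ld("w1"),ld("w2")
o1=lambda p:np.array(p)/4.2+[275,145]-.4
o2=lambda p:np.array(p)/4.2+[290,50]-.4
def go(n,a,b):
    X,e=tri([(f1,o1(a)),(f2,o2(b))]); print(n,X.round(4),np.round(e[0],4)); return X
S=[go("screw",a,b) for a,b in zip([(91,70),(296,75),(278,484),(91,480)],[(91,56),(313,62),(285,539),(84,534)])]
ctr=np.mean(S,0); print("stand ctr",ctr.round(4))
for a,b in ((3,0),(2,1)): d=S[b]-S[a]; print("yaw y",np.arctan2(-d[0],d[1]).round(4),np.linalg.norm(d[:2]).round(4))
for a,b in ((0,1),(3,2)): d=S[b]-S[a]; print("yaw x",np.arctan2(d[1],d[0]).round(4),np.linalg.norm(d[:2]).round(4))
d=sum([S[0]-S[3],S[1]-S[2]]);yaw=np.arctan2(-d[0],d[1]); 
R=np.array([[np.cos(yaw),-np.sin(yaw)],[np.sin(yaw),np.cos(yaw)]])
print("pred cell",ctr[:2]+R@[0,.035],"pred nut",ctr[:2]+R@[0,-.035])
n=go("nut stud",(187,447),(200,434)); n2=go("nut top",(188,443),(197,434))
go("cap BL",(122,280),(132,231));go("cap BR",(264,283),(290,228));go("cap TR",(264,181),(294,108))
nut=ctr[:2]+R@[0,-.035]
print("cap ctr w1",onz(f1,o1((193,231)),.092).round(4))
for z in (.034,.039):
    for p in [(187,262),(188,280),(189,340)]:
        t=onz(f2,o2(p),z)[:2]-nut; print("arm",z,np.linalg.norm(t).round(4),"theta",(np.arctan2(-t[0],t[1])-yaw).round(3))
E
```

```text
screw [ 0.5383 -0.2375  0.023 ] 0.0
screw [ 0.6059 -0.2273  0.0235] 0.0001
screw [ 0.6285 -0.3737  0.0244] 0.0002
screw [ 0.5613 -0.384   0.0243] 0.0001
stand ctr [ 0.5835 -0.3056  0.0238]
yaw y 0.1559 0.1482
yaw y 0.153 0.1482
yaw x 0.1503 0.0683
yaw x 0.1509 0.0679
pred cell [ 0.57811107 -0.27104493] pred nut [ 0.588881   -0.34021146]
nut stud [ 0.5886 -0.3403  0.0815] 0.0
nut top [ 0.5885 -0.3407  0.0772] 0.0005
cap BL [ 0.5599 -0.2899  0.0835] 0.0002
cap BR [ 0.6012 -0.2821  0.0886] 0.0
cap TR [ 0.5958 -0.2525  0.0868] 0.0003
cap ctr w1 [ 0.5777 -0.2694  0.092 ]
arm 0.034 0.049 theta 0.063
arm 0.034 0.0436 theta 0.059
arm 0.034 0.0254 theta 0.063
arm 0.039 0.0488 theta 0.069
arm 0.039 0.0434 theta 0.066
arm 0.039 0.0255 theta 0.074
```

Checks against the description:
- **Stand:** height is 23.8 mm and the yaw agrees from four edges at 0.153.
- **Nut:** the stud matches the predicted axis to within 1 mm.
- **Cell:** the cap matches the prediction to within 2 mm.
- **Keeper:** theta is about 0.065.

Next I turn the nut.

```bash
python3 - <<'E'
from h import *
from workcell import ctrl, jaws
y0=.1535+.065+np.pi/2; N=[.5888,-.3405]
ctrl.move_to(N+[.20],[np.pi,0,y0]); jaws.set_gripper(.06,15)
ctrl.line_to(N+[.064],feed=.12); print(ctrl.get_wrist_force())
jaws.set_gripper(0.0,15); print("gap",ctrl.get_finger_gap(),ctrl.get_gripper_force(),ctrl.get_wrist_force())
q=list(ctrl.get_joint_pos()); 
for k in (1,2,3): 
    q2=q.copy(); q2[5]-=1.35*k/3; ctrl.goto_joints(q2); print(ctrl.get_ft_torque().round(2) if hasattr(ctrl.get_ft_torque(),'round') else ctrl.get_ft_torque(),ctrl.get_tool_pos())
jaws.set_gripper(.048); ctrl.line_to(N+[.20],feed=.15)
ctrl.move_to([.57,-.33,.30],[np.pi,0,.175+np.pi/2]); snap("wrist","w3"); print(ctrl.get_clock())
# lamp views
jaws.set_gripper(.08)
for i,p in enumerate([(.62,.22,.36),(.62,.30,.36)]):
    if i==0: ctrl.move_to(list(p),[np.pi,0,.12+np.pi/2])
    else: ctrl.line_to(list(p))
    snap("wrist",f"l{i+1}")
print(ctrl.get_clock())
a=cv2.imread("pics/w3.png")[60:260,230:450]; b=cv2.imread("pics/l1.png");c=cv2.imread("pics/l2.png")
o=np.zeros((600,800,3),np.uint8);o[:300,:400]=cv2.resize(b[0:300,120:520],(400,300));o[300:,:400]=c[0:300,120:520];o[:364,400:]=cv2.resize(a,(400,364));cv2.imwrite("pics/crop3.png",o)
E
```

```text
[-0.59952135 -0.23704     0.07105986]
gap 0.026250817554393166 14.99712701982645 [-5.79161375 -0.00583833  3.46627125]
[-0.05  0.17  0.05] [ 0.58782402 -0.34077185  0.06415833]
[-0.11  0.18  0.07] [ 0.58780496 -0.34083553  0.06418403]
[-0.12  0.26  0.07] [ 0.58779156 -0.34085992  0.0641467 ]
10.175
13.5917
```

View pics/crop3.png

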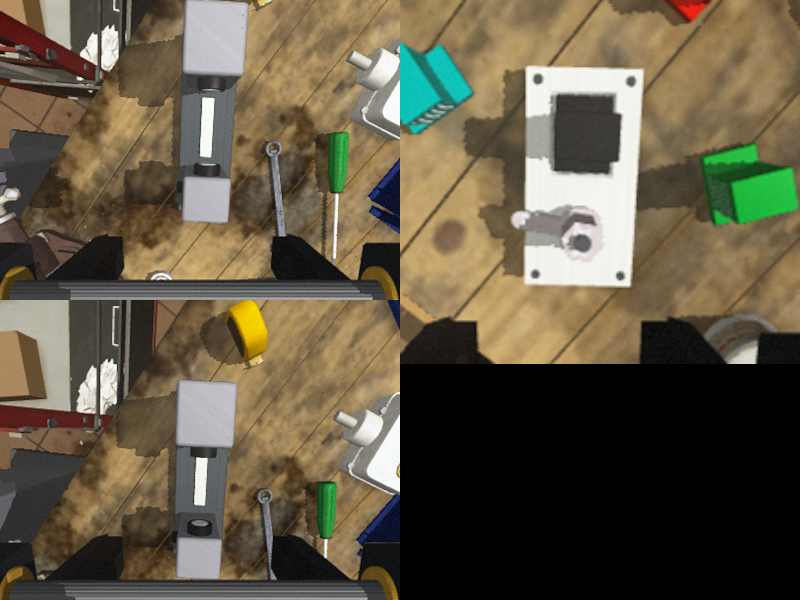

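The keeper now points across, towards -x, well off the foot, and the cell stands untouched in its pocket. The lamp house tops are visible at l1 (334,40)/(326,200) and l2 (327,112)/(319,253). I measure these next.

```bash
python3 - <<'E'
from h import *
C={}
for n,boxes in (("l1",[(295,0,375,85),(295,165,360,228)]),("l2",[(290,70,365,152),(285,225,350,281)])):
    f=ld(n)
    for k,(x0,y0,x1,y1) in enumerate(boxes):
        im=cv2.resize(f["frame"][y0:y1,x0:x1],None,fx=4,fy=4,interpolation=cv2.INTER_CUBIC)
        h=cv2.cvtColor(im,cv2.COLOR_RGB2HSV)
        m=((h[...,1]<35)&(h[...,2]>135)).astype(np.uint8); m=cv2.morphologyEx(m,cv2.MORPH_OPEN,np.ones((9,9)))
        c=max(cv2.findContours(m,cv2.RETR_EXTERNAL,2)[0],key=cv2.contourArea)
        P=cv2.approxPolyDP(cv2.convexHull(c),12,True)[:,0]/4.+[x0-.4,y0-.4]
        r=cv2.boxPoints(cv2.minAreaRect(c))/4.+[x0-.4,y0-.4]
        P=P[np.argsort(np.arctan2(*(P-P.mean(0)).T[::-1]))]
        C[n,k]=P; print(n,k,P.round(1).tolist(),[onz(f,p,.14)[:2].round(4).tolist() for p in P])
f1,f2=ld("l1"),ld("l2")
for k in (0,1):
    if len(C["l1",k])==len(C["l2",k]):
        for a,b in zip(C["l1",k],C["l2",k]): X,e=tri([(f1,a),(f2,b)]); print(k,X.round(4),e[0].round(4))
# white strip on the rail, z=.018
S=[]
for n,(x0,y0,x1,y1) in (("l1",(310,85,345,170)),("l2",(305,145,340,215))):
    f=ld(n); im=f["frame"][y0:y1,x0:x1]; m=(im.min(2)>190).astype(np.uint8)
    c=max(cv2.findContours(m,cv2.RETR_EXTERNAL,2)[0],key=cv2.contourArea)
    r=cv2.minAreaRect(c); p=np.array(r[0])+[x0,y0]; S.append((f,p)); print("strip",n,r,onz(f,p,.018).round(4))
E
```

```text
l1 0 [[306.4, -0.4], [367.1, 3.4], [361.8, 74.6], [303.1, 69.6]] [[0.5867, 0.4117], [0.6511, 0.416], [0.6566, 0.3461], [0.5906, 0.3434]]
l1 1 [[305.4, 177.1], [349.8, 179.1], [346.6, 221.6], [304.4, 220.6]] [[0.6063, 0.223], [0.6607, 0.2271], [0.6647, 0.1724], [0.6111, 0.1673]]
l2 0 [[299.1, 80.1], [356.1, 84.1], [351.6, 145.8], [297.4, 143.1]] [[0.5868, 0.4126], [0.6512, 0.4162], [0.6565, 0.3477], [0.592, 0.3431]]
l2 1 [[298.4, 238.4], [340.8, 240.1], [337.4, 278.4], [297.6, 276.6]] [[0.6058, 0.2231], [0.6608, 0.2273], [0.6638, 0.1723], [0.6105, 0.1684]]
0 [0.5864 0.4131 0.1361] 0.0001
0 [0.6512 0.4164 0.139 ] 0.0001
0 [0.6574 0.3473 0.1328] 0.0
0 [0.5914 0.3432 0.1413] 0.0007
1 [0.606  0.223  0.1399] 0.0002
1 [0.6609 0.2269 0.1391] 0.0
1 [0.6642 0.1726 0.1407] 0.0004
1 [0.6108 0.1656 0.1349] 0.0003
strip l1 ((16.478803634643555, 41.92394256591797), (11.735340118408203, 58.4270133972168), 2.8624050617218018) [0.6283 0.2854 0.018 ]
strip l2 ((15.261321067810059, 35.9896240234375), (11.119929313659668, 46.43439483642578), 2.4895527362823486) [0.6289 0.2792 0.018 ]
```

House tops triangulate at 0.135–0.141 (expected 0.14). The axis yaw is about 0.075, with the centres at (0.621,0.380) and (0.6355,0.198). One close crop of the tubes will fix the mid-gap.

```bash
python3 - <<'E'
from h import *
o=np.zeros((600,800,3),np.uint8)
for i,(n,x0,y0) in enumerate((("l1",287,65),("l2",280,140))):
    o[:,i*400:(i+1)*400]=cv2.resize(cv2.convertScaleAbs(ld(n)["frame"][y0:y0+120,x0:x0+80],alpha=1.6),(400,600),interpolation=cv2.INTER_CUBIC)[:,:,::-1]
cv2.imwrite("pics/crop4.png",o)
E
```

```text
(no output)
```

View pics/crop4.png

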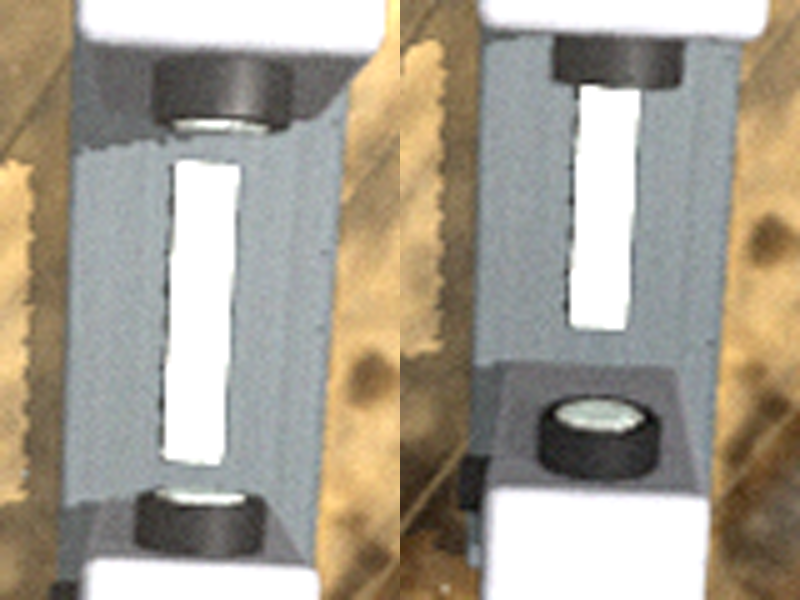

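```bash
python3 - <<'E'
from h import *
def at(n,off,p,z): return onz(ld(n),np.array(p)/5.+off-.4,z)[:2]
for n,off,pts in (("l1",[287,65],[(157,120),(290,122),(137,505),(266,508)]),("l2",[280,140],[(153,78),(284,80),(138,430),(260,434)])):
    a=[at(n,off,p,.115) for p in pts]; U=(a[0]+a[1])/2;L=(a[2]+a[3])/2;d=U-L
    print(n,"dia",np.linalg.norm(a[1]-a[0]).round(4),np.linalg.norm(a[3]-a[2]).round(4),"U",U.round(4),"L",L.round(4),"mid",((U+L)/2).round(4),"gap",np.linalg.norm(d).round(4),"yaw",np.arctan2(-d[0],d[1]).round(4))
s=[at("l1",[287,65],p,.018) for p in [(175,160),(240,163),(222,465),(162,462)]]
print("strip",np.mean(s,0).round(4)); d=s[0]+s[1]-s[2]-s[3]; print(np.arctan2(-d[0],d[1]))
E
```

```text
l1 dia 0.0323 0.0335 U [0.6253 0.3302] L [0.632  0.2366] mid [0.6286 0.2834] gap 0.0938 yaw 0.071
l2 dia 0.0337 0.0334 U [0.6253 0.3302] L [0.6321 0.2345] mid [0.6287 0.2823] gap 0.0959 yaw 0.0707
strip [0.6286 0.2839]
0.07463414186577448
```

The tube faces give the mid-gap at (0.6287, 0.2830) with yaw 0.073, the tubes measure 33 mm, and the white strip's centre agrees to within 1 mm. Next I grasp and lift the cell.

```bash
python3 - <<'E'
from h import *
from workcell import ctrl, jaws
yw=.1535+np.pi/2; C=[.577,-.271]
ctrl.move_to([.577,-.271,.30],[np.pi,0,yw])
ctrl.line_to(C+[.14],feed=.15); jaws.set_gripper(.075)
ctrl.line_to(C+[.058],feed=.08); print("F",np.round(ctrl.get_wrist_force(),2))
jaws.set_gripper(0.03,20); F=np.array(ctrl.get_wrist_force()); p=np.array(ctrl.get_tool_pos())
print("gap",ctrl.get_finger_gap(),ctrl.get_gripper_force(),F.round(2),p.round(4),np.round(ctrl.get_ft_torque(),2))
if abs(ctrl.get_finger_gap()-.042)<.004 and np.abs(F).max()<25:
    ctrl.line_to([p[0],p[1],.10],feed=.05); ctrl.line_to([p[0],p[1],.32],feed=.12)
    print("gap",ctrl.get_finger_gap(),ctrl.get_gripper_force(),np.round(ctrl.get_wrist_force(),2),np.round(ctrl.get_ft_torque(),2))
    ctrl.move_to([.6283,.2832,.32],[np.pi,0,.073+np.pi/2])
print(ctrl.get_clock()); 
for n in ("wrist","scene","top"): snap(n,n+"5")
o=np.zeros((600,800,3),np.uint8);o[:400,:640]=cv2.imread("pics/wrist5.png");o[400:,:320]=cv2.resize(cv2.imread("pics/scene5.png"),(320,200));o[400:,320:640]=cv2.resize(cv2.imread("pics/top5.png"),(320,200));cv2.imwrite("pics/crop5.png",o)
E
```

```text
F [ 0.31 -0.35  0.28]
gap 0.041772208602721246 19.9827146041207 [0.34 0.02 0.72] [ 0.5771 -0.271   0.0581] [-0.09 -0.01  0.02]
gap 0.0421870815662808 19.98335547046736 [ 1.19  0.34 -0.4 ] [-0.01 -0.13  0.03]
23.9167
```

View pics/crop5.png

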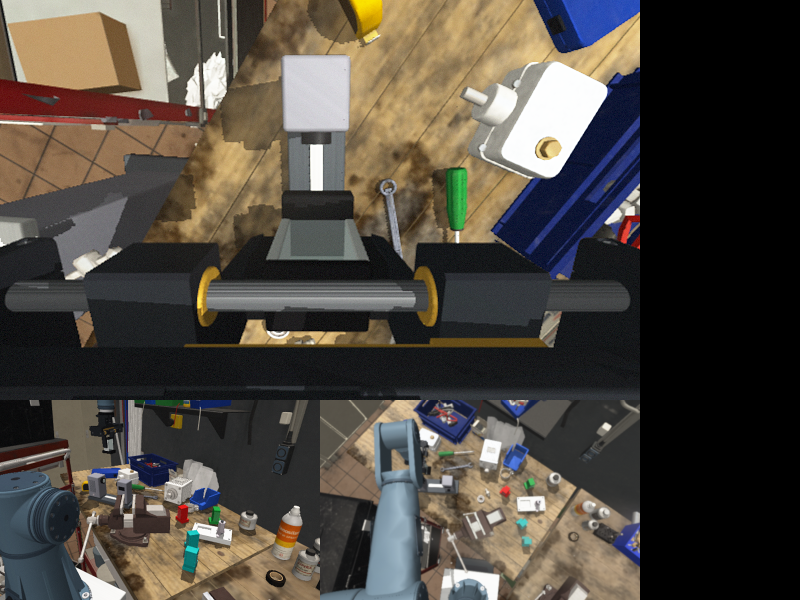

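The cell hangs upright in the jaws, with its cap edge at row ~260 and its foot at (317,192–220). I check its place in the hand by projecting the expected corners.

```bash
python3 - <<'E'
from h import *
from workcell import ctrl
f=ld("wrist5"); p=np.array(ctrl.get_tool_pos()); o=ctrl.get_orientation(); print(p.round(4),np.round(o,4))
y=.073; R=np.array([[np.cos(y),-np.sin(y),0],[np.sin(y),np.cos(y),0],[0,0,1]])
c=p-[0,0,.004]
for n,l in (("foot bottom +y",(0,.028,-.038)),("foot top -x+y",(-.021,.028,-.024)),("foot top +x+y",(.021,.028,-.024)),("foot top at window",(0,.013,-.024)),("cap top +y -x",(-.021,.015,.038)),("cap top +y +x",(.021,.015,.038)),("cap bottom +y",(0,.015,.032))): print(n,proj(f,c+R@l).round(1))
g=cv2.cvtColor(f["frame"],cv2.COLOR_RGB2GRAY); print(g[180:275:1,318].tolist()); print(g[205,275:362].tolist())
E
```

```text
[0.6288 0.2821 0.32  ] [3.1415e+00 2.0000e-04 1.6422e+00]
foot bottom +y [316.  189.5]
foot top -x+y [279.1 194.6]
foot top +x+y [352.7 194.6]
foot top at window [315.9 219.6]
cap top +y -x [259.9 265.2]
cap top +y +x [371.3 265.1]
cap bottom +y [315.6 258.2]
[251, 251, 251, 251, 251, 250, 251, 250, 251, 255, 196, 41, 35, 33, 37, 38, 52, 49, 46, 50, 46, 47, 46, 47, 47, 41, 37, 32, 27, 36, 33, 34, 29, 30, 34, 30, 28, 30, 30, 32, 82, 90, 89, 90, 89, 92, 89, 89, 86, 92, 89, 88, 88, 85, 87, 90, 87, 88, 90, 92, 83, 83, 89, 89, 86, 86, 86, 91, 91, 91, 89, 88, 91, 84, 82, 88, 109, 118, 122, 94, 42, 15, 11, 15, 12, 19, 26, 20, 19, 17, 23, 18, 23, 24, 22]
[119, 123, 124, 128, 130, 128, 94, 27, 34, 37, 36, 34, 35, 42, 33, 32, 35, 34, 33, 35, 45, 39, 48, 44, 47, 43, 44, 44, 51, 43, 42, 51, 38, 32, 36, 36, 40, 37, 38, 37, 39, 44, 34, 41, 37, 33, 38, 37, 37, 34, 31, 39, 34, 33, 31, 36, 33, 37, 33, 30, 31, 26, 27, 26, 30, 29, 30, 31, 30, 34, 28, 28, 31, 28, 28, 30, 24, 17, 61, 106, 121, 121, 124, 121, 128, 120, 126]
```

The predicted edges match within 1–2 px, so the cell is where I expect it in the hand. I lower it onto the light path.

```bash
python3 - <<'E'
from h import *
from workcell import ctrl
T=np.array([.6283,.2832,.119])
ctrl.line_to([.6283,.2832,.20],feed=.12); ctrl.line_to(T.tolist(),feed=.06); ctrl.dwell(.5)
print(np.round(ctrl.get_tool_pos(),4),np.round(ctrl.get_orientation(),4),np.round(ctrl.get_wrist_force(),2),ctrl.get_finger_gap(),ctrl.get_gripper_force(),ctrl.get_clock())
for n in ("wrist","scene"): snap(n,n+"6")
o=np.zeros((600,800,3),np.uint8);o[:300,:400]=cv2.resize(cv2.imread("pics/wrist6.png")[60:360,100:500],(400,300));o[300:,:]=cv2.resize(cv2.imread("pics/scene6.png")[135:210,160:360],(800,300));cv2.imwrite("pics/crop6.png",o)
E
```

```text
[0.6283 0.2832 0.119 ] [-3.1415 -0.      1.6438] [-0.33  0.37 -0.98] 0.0418489292366134 19.983389109838754 27.2167
```

View pics/crop6.png

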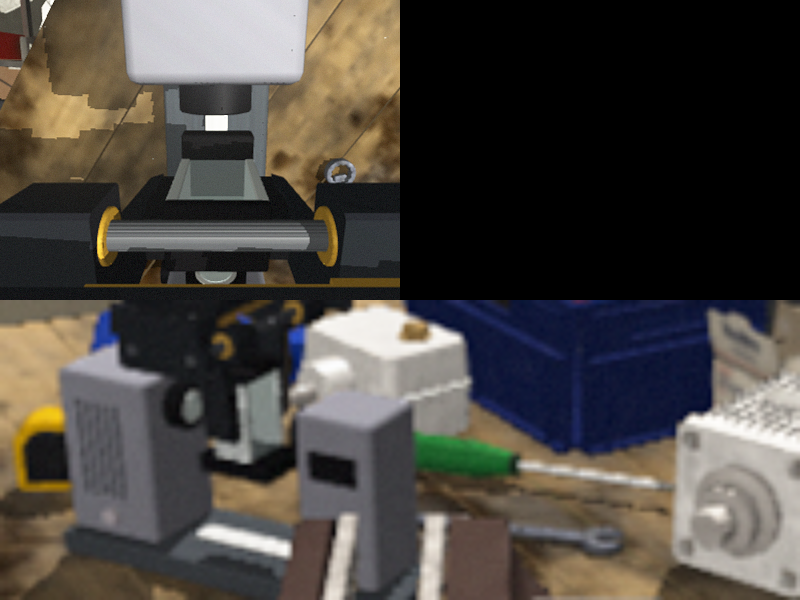

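The cell hangs between the tubes. Its foot centre is at crop column 218, against 216 for the tube and 216 for the strip, so it is within about 2 mm sideways and clear on both sides. I hand it in.

```bash
python3 -c "
from workcell import ctrl
print(ctrl.finish_job())"
```

```text
the job is handed in; nothing more can be done
None
```

I handed the job in with the keeper swung open about 1.4 rad and the cell gripped by its frosted faces, upright at mid-gap on the light path (within about 2 mm sideways by camera); the hand-in call returned no verdict.

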